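# Load the UV sanitiser with eyecups and bar its mouth

### The arm

A 6-joint arm with a two-finger parallel gripper is mounted at the origin on a cart in front of the work surface, level with it; the furniture and walls round the work are solid. World frame = base frame: x ahead of the robot, y to its left, z up, the work surface at z = 0. Lengths are in m, angles in rad, forces in N, time in s.
With the tool pointing down it reaches from about 0.325 to 0.75 m from the base axis. Payload 7.6 kg.
Tool frame: the origin (TCP) lies at the very end of the fingers, on their centre line; the grasp point (between the pads) lies 19 mm behind it; z points along the fingers, y is the line along which they close (so a half turn about z gives the same grasp; the last joint's range is limited). The gripper opens to 85 mm and grips with 20 to 120 N. Pads are 22 mm wide; open, the fingers measure 114 mm over their backs; the gripper's body (76 mm by 85 mm) begins 54 mm behind the grasp point. The pads swing forward as they close: fully open they stand 13 mm farther back than shut.
Start: joints at [1.031, 0.052, 1.401, -0, 1.689, -0.07], TCP at [0.238, 0.468, 0.205] pointing down, gripper open.
Joint ranges: [-2.9, 2.9], [-0.91, 2.17], [0.12, 2.37], [-1.06, 4.2], [0.26, 2.73], [-2.93, 2.93]. Speed limits (rad/s): [2.57, 2.57, 3.01, 3.14, 3.14, 3.14].

### API

Orientations are given as a unit quaternion [x, y, z, w].
In Python, from cell import env, jaws, capture, get_calibration, ticket, readout gives the robot as it stands. The module is installed in compiled form; this text tells all that it offers. Calls block until the motion is done:
- env.move_pose(position, orientation): joint-space move of the TCP to a pose.
- env.servo_line(position, frame=None, rate=0.15): straight line of the TCP; frame=None keeps the orientation; rate is the mean speed in m/s.
- env.movej(angles): joint-space move.
- jaws.set_gripper(opening): finger opening in m; the grip force is fixed at half the most; returns when the fingers have stopped.
- env.hold(seconds).
- env.inverse_kinematics(position, orientation): joint angles nearest the present ones, or None.
- capture(name): name is "side" or "top" or "wrist"; returns (picture, depth): 480x640x3 uint8, red, green, blue; 480x640 float32, m along the optical axis (not along the pixel's ray), 0 where there is no reading.
- get_calibration(name): a dict with "camera_matrix" (3x3 intrinsics, pixels), "D" ([k1, k2, p1, p2, k3] as OpenCV has them; the pictures are not rectified), "position" and "orientation" of the camera in the world. Camera axes: x right, y down, z forward; pixel columns grow to the right and rows downward; lengths in m; the calibration is good to about 2 mm. A picture is of the moment at which its call begins: read the wrist's pose just before it. get_calibration takes no time and is no camera call; for the wrist camera it gives the pose at the moment of the call.
A pose or a line that the arm cannot do raises env.MotionError and nothing moves.
- ticket.hand_in(): hands the job in; it is judged then, once.
Readings, each from a call of its own:
- readout.read_time_s(): time.
- readout.read_joints(): joint angles.
- readout.read_joint_vel(): joint speeds.
- readout.read_effort(): joint torques, N m.
- readout.read_eef_pos(): TCP position.
- readout.read_tool_rot(): TCP orientation.
- readout.read_contact_force(): force on the tool from outside, world axes, zero at the start.
- readout.read_ft_torque(): the same for the moment, N m.
- readout.read_width(): finger opening in m.
- readout.read_finger_force(): force on a finger pad.
Only numpy, scipy, OpenCV 4.12 (cv2) and the standard library are available. Lean on these libraries where they do the work, as an engineer would, in place of code of your own. Each camera call takes 0.05 s, during which the arm holds its last target. There are 200 camera calls.

### The job

Sanitise the microscope eyecups: stand them in the short in-feed lane of the UV sanitiser, one or two at a time, and use the yellow push stick to push them in through the low orange throat until every one that was on the bench is wholly under the amber window of the chamber. Then lay the push stick back flat along its green mat and lay the retaining bar, grip upwards, centred across the mouth in the notches of the two dark brackets; leave the phone, bottle, tape measure and spool where they are.

Things in the scene. Friction and masses are not known exactly. Their poses are not given: they have to be found in the camera images.
- sanitiser: bench UV sanitiser, fixed. Origin on the bench under the middle of its mouth; x = feed direction, y across, z up. Lane 47 mm wide throughout, floor 6 mm above the bench. In-feed lane x = -135 to 0 mm (room for two eyecups), open above, side rails 6 mm thick, tops at 16 mm. Orange throat x = 0 to 40, opening 30 mm high, roof top at 40. White chamber with amber window x = 40 to 262, far end closed, outside 59 mm wide, 57 high
- mouth (a point): middle of the lane floor in the plane of the mouth, on the sanitiser (same axes), 6 mm above the bench
- chamber_in (a point): on the sanitiser (same axes), lane floor where throat ends and chamber begins, 40 mm past the mouth; an eyecup is wholly in the chamber when its centre is 19 mm or more beyond this
- bar_seat (a point): on the sanitiser (same axes), 28 mm before the mouth, 16 mm above the bench, midway between two dark brackets (y = +-46 to +-66 mm, 45 mm long in x, 38 mm high). Each has an open-topped notch 20 mm wide in x, flared at the top, floor 16 mm above the bench. The seated retaining bar has its origin here and lies along the sanitiser's y
- rest_mat: green mat for the push stick, fixed, 200x56x3 mm, long axis x, z up; origin at the centre of its underside
- push_stick: yellow push stick with black rubber nose. x = from handle towards nose, z up; origin on its underside below the middle of the handle. Foot bar from x = -32 to +115 mm, 24 mm wide, 14 mm high (nose 34 mm wide, 18 mm high). Upright handle block 40 mm long in x, 16 mm wide in y, rising to 56 mm above the underside: grip it across y. 100 g
- stick_nose (a point): front face of the push stick's nose, 115 mm ahead of the stick's origin and 9 mm above its underside
- stick_mid (a point): middle of the push stick's underside, 43 mm ahead of its origin; over the centre of rest_mat when parked
- retaining_bar: retaining bar: square aluminium bar 172 mm long in its y, 14 mm wide in x, 14 mm high, with a flat cross foot at each end (44 mm in x, y = +-74 to +-86 mm, same height) that goes outside the brackets, with a red upright grip plate at the middle, 12 mm thick in x, 40 mm long in y, top 55 mm above the underside. Origin at the centre of its underside. 120 g
- cap_a: black eyecup for a microscope eyepiece, open cup standing upright, gripped round the outside, 37 mm diameter at the top (looks narrower at the foot), 24 mm tall; origin at the centre of its underside, z up. May be absent.
- cap_b: black eyecup for a microscope eyepiece, open cup standing upright, gripped round the outside, 38 mm diameter, 26 mm tall; origin at the centre of its underside, z up. May be absent.
- cap_c: black eyecup for a microscope eyepiece, open cup standing upright, gripped round the outside, 38 mm diameter, 26 mm tall; origin at the centre of its underside, z up. May be absent.
- cap_d: black eyecup for a microscope eyepiece, open cup standing upright, gripped round the outside, 38 mm diameter, 26 mm tall; origin at the centre of its underside, z up. May be absent.
- cap_e: black eyecup for a microscope eyepiece, open cup standing upright, gripped round the outside, 38 mm diameter, 26 mm tall; origin at the centre of its underside, z up. May be absent.
- phone: bystander, leave alone: dark keypad phone 108x45x12 mm lying on the bench; origin at the centre of its underside
- alcohol: bystander, leave alone: white dispenser bottle 64x60 mm, 120 mm tall, standing; origin at the centre of its underside
- tape: bystander, leave alone: yellow tape measure 54x57x30 mm; origin at the centre of its underside
- spool: bystander, leave alone: small yellow wick spool, 46 mm diameter, 12 mm high; origin at the centre of its underside
There are look-alikes about, which are no part of the job. What is shaped like the cap_b but brown or turquoise is not meant.

How it is judged:
On the way:
1. with the push stick's nose in the throat behind them, all eyecups are wholly in the chamber (within 4 mm) (x of cap_a in the frame of sanitiser between 0.055 and 0.265 m and y of cap_a in the frame of sanitiser between -0.03 and 0.03 m and z of each of cap_a, cap_b, cap_c, cap_d, cap_e in the frame of sanitiser below 0.03 m and x of cap_b in the frame of sanitiser between 0.055 and 0.265 m and y of cap_b in the frame of sanitiser between -0.03 and 0.03 m and x of cap_c in the frame of sanitiser between 0.055 and 0.265 m and y of cap_c in the frame of sanitiser between -0.03 and 0.03 m and x of cap_d in the frame of sanitiser between 0.055 and 0.265 m and y of cap_d in the frame of sanitiser between -0.03 and 0.03 m and x of cap_e in the frame of sanitiser between 0.055 and 0.265 m and y of cap_e in the frame of sanitiser between -0.03 and 0.03 m and x of stick_nose in the frame of sanitiser above 0.02 m and y of stick_nose in the frame of sanitiser between -0.03 and 0.03 m and z of stick_nose in the frame of sanitiser below 0.04 m), for 0.2 s.
At the end, for the whole second after the job is handed in: every eyecup present has its centre 55 mm or more past the mouth; the bar rests on both notch floors, within 13 mm of centred and 0.1 rad of square, grip up; the stick lies flat, middle within 30 mm of the mat's centre, along it within 0.3 rad; all at rest (x of cap_a in the frame of sanitiser between 0.055 and 0.265 m and y of cap_a in the frame of sanitiser between -0.03 and 0.03 m and z of each of cap_a, cap_b, cap_c, cap_d, cap_e in the frame of sanitiser below 0.03 m and x of cap_b in the frame of sanitiser between 0.055 and 0.265 m and y of cap_b in the frame of sanitiser between -0.03 and 0.03 m and x of cap_c in the frame of sanitiser between 0.055 and 0.265 m and y of cap_c in the frame of sanitiser between -0.03 and 0.03 m and x of cap_d in the frame of sanitiser between 0.055 and 0.265 m and y of cap_d in the frame of sanitiser between -0.03 and 0.03 m and x of cap_e in the frame of sanitiser between 0.055 and 0.265 m and y of cap_e in the frame of sanitiser between -0.03 and 0.03 m and horizontal distance between retaining_bar and bar_seat below 0.013 m and z of retaining_bar in the frame of sanitiser between 0.012 and 0.0195 m and angle between the y axis of retaining_bar and the y axis of sanitiser, either way round below 0.1 rad and angle between retaining_bar's own z axis and vertical below 0.1 rad and horizontal distance between stick_mid and rest_mat below 0.03 m and angle between the x axis of push_stick and the x axis of rest_mat, either way round below 0.3 rad and height (world z) of push_stick below 0.012 m and angle between push_stick's own z axis and vertical below 0.12 rad and linear speed of each of cap_a, cap_b, cap_c, cap_d, cap_e, retaining_bar, push_stick below 0.02 m/s); the robot touches nothing.
It fails at once if the phone is pushed more than 30 mm or toppled (distance of phone from where it was at the start of the episode above 0.03 m or angle between phone's own z axis and vertical above 0.5 rad).
It fails at once if the alcohol is pushed more than 30 mm or toppled (distance of alcohol from where it was at the start of the episode above 0.03 m or angle between alcohol's own z axis and vertical above 0.5 rad).
It fails at once if the tape is pushed more than 30 mm or toppled (distance of tape from where it was at the start of the episode above 0.03 m or angle between tape's own z axis and vertical above 0.5 rad).
It fails at once if the spool is pushed more than 30 mm or toppled (distance of spool from where it was at the start of the episode above 0.03 m or angle between spool's own z axis and vertical above 0.5 rad).
Of cap_a, cap_b, cap_c, cap_d, cap_e only 3 to 5 are there at a start; the rules pass over those that are not, and their reading is None.
At some moment in a run one of retaining_bar, cap_a, cap_b, cap_c, cap_d, cap_e may be knocked a few centimetres aside while the robot is not near it.
Once in a run the grip may slacken for a moment while it holds something.
It also fails if it takes over 210 s, if anything falls off the work surface, if the arm or the gripper's body presses on something with over 40 N, if the wrist force passes 120 N, or if a joint passes its speed limit or range.

## Working session

There is one attempt and no reset: what is moved stays moved. The work goes in short steps, each a Python script; the robot and the scene stay as the last script left them, time stands still between calls to the robot, and variables do not carry over. Pictures are saved under pics/ and viewed, at most 16 in all, crops included, and the job is handed in when it is done.

```bash
mkdir -p pics; cat > h.py <<'E'
import numpy as np, cv2
from cell import env, jaws, capture, get_calibration, ticket, readout
from scipy.spatial.transform import Rotation as R
def snap(n,f=None):
    c=get_calibration(n); p,d=capture(n)
    if f: cv2.imwrite('pics/'+f,cv2.cvtColor(p,cv2.COLOR_RGB2BGR))
    return p,d,c
def ray(c,uv):
    q=cv2.undistortPoints(np.array(uv,float).reshape(-1,1,2),np.array(c['camera_matrix'],float),np.array(c['D'],float)).reshape(-1,2)
    return np.c_[q,np.ones(len(q))]@R.from_quat(c['orientation']).as_matrix().T, np.array(c['position'],float)
def onplane(c,uv,z):
    r,o=ray(c,uv); return o+r*((z-o[2])/r[:,2])[:,None]
def cloud(d,c,step=1):
    v,u=np.mgrid[0:480:step,0:640:step]; uv=np.c_[u.ravel(),v.ravel()]
    r,o=ray(c,uv); return (o+r*d[v.ravel(),u.ravel()][:,None]).reshape(v.shape+(3,))
def down(yaw): # tool z down, tool y (closing line) at yaw+90deg ; tool x at yaw
    return (R.from_euler('z',yaw)*R.from_euler('x',np.pi)).as_quat()
E
python3 - <<'E'
from h import *
for n in('top','side'):
    p,d,c=snap(n,n+'0.png'); print(n,c['position'],R.from_quat(c['orientation']).as_matrix().round(2).tolist(),np.array(c['camera_matrix']).round(0).tolist(),c['D'])
    np.savez(n+'0.npz',p=p,d=d)
print(readout.read_tool_rot(),down(0),readout.read_time_s())
E
```

```text
top [ 0.51614463 -0.09235504  1.17139403] [[-0.01, -1.0, 0.05], [-1.0, 0.01, 0.01], [-0.01, -0.05, -1.0]] [[487.0, 0.0, 313.0], [0.0, 487.0, 233.0], [0.0, 0.0, 1.0]] [-5.76731141e-05  0.00000000e+00  0.00000000e+00  0.00000000e+00
  0.00000000e+00]
side [ 0.2403182  -1.01414508  0.86789688] [[0.94, -0.22, 0.26], [-0.34, -0.6, 0.73], [-0.0, -0.77, -0.64]] [[501.0, 0.0, 317.0], [0.0, 501.0, 235.0], [0.0, 0.0, 1.0]] [0.02274082 0.         0.         0.         0.        ]
[ 2.32719165e-01  9.72543707e-01 -6.95293962e-04 -2.10222334e-04] [1.000000e+00 0.000000e+00 0.000000e+00 6.123234e-17] 0.1
```

View pics/top0.png

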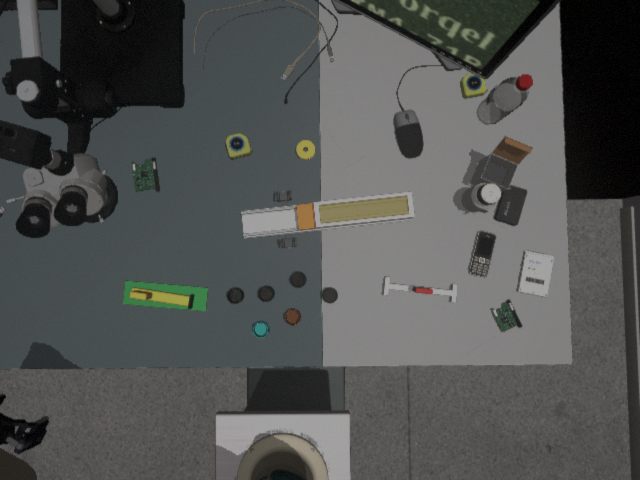

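View pics/side0.png

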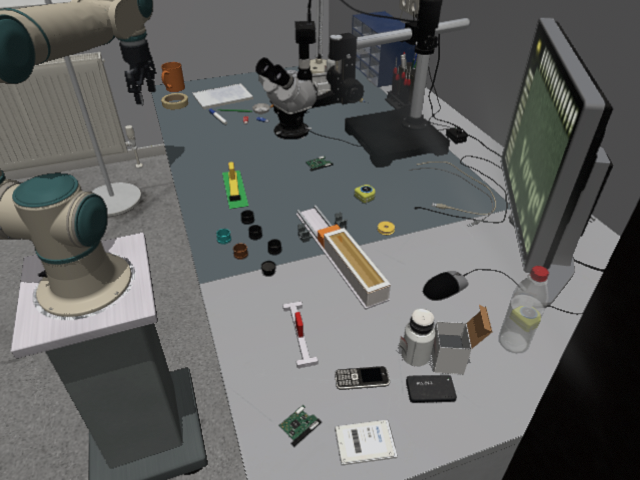

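The top view shows four black eyecups at (235,296), (266,293), (298,279) and (330,295). Look-alikes are the turquoise cup at (261,329), the brown cup at (292,317), the spool at (306,150) and the microscope's own eyepieces at (33,218) and (70,207). The black cups by the mat are the ones I want. The stick is on the mat at (165,297), the bar at (420,290), and the sanitiser runs from (242,223) to (413,205) with its mouth near (297,217).

```bash
cat > meas.py <<'E'
from h import *
def blobs(mask,lo,hi):
    n,l,s,ce=cv2.connectedComponentsWithStats(mask.astype(np.uint8)*255,connectivity=8)
    return [(s[i,4],ce[i],l==i) for i in range(1,n) if lo<s[i,4]<hi]
E
python3 - <<'E'
from meas import *
z=np.load('top0.npz');p,d=z['p'],z['d'];c=get_calibration('top')
P=cloud(d,c); hsv=cv2.cvtColor(p,cv2.COLOR_RGB2HSV); H,S,V=[hsv[...,i].astype(int) for i in range(3)]
roi=np.zeros((480,640),bool); roi[180:345,110:470]=1
def rep(name,m,lo,hi,z=None):
    for a,ce,b in blobs(m&roi,lo,hi):
        q=P[b]; 
        if z is None: zz=np.percentile(q[:,2],[10,90]); X=q
        v,u=np.nonzero(b); W=onplane(c,np.c_[u,v],np.median(q[:,2]) if z is None else z)
        r=cv2.minAreaRect(W[:,:2].astype(np.float32)*1000)
        print(name,a,ce.round(1),'z',np.percentile(q[:,2],[10,50,90]).round(3),'rect',np.round(r[0],1),np.round(r[1],1),round(r[2],1))
print('bench z',np.median(P[320:350,350:450,2]),np.median(P[320:350,140:220,2]))
rep('black',(V<45),80,400,0.026)
rep('brown/turq',(S>120)&(V>50)&((H<12)|((H>82)&(H<100))),80,600,0.026)
rep('green',(H>45)&(H<80)&(S>100),200,5000,0.003)
rep('yellow',(H>20)&(H<35)&(S>120),50,5000)
rep('orange',(H>8)&(H<20)&(S>120)&(V>90),50,5000,0.04)
rep('red',((H<8)|(H>172))&(S>120)&(V>90),20,500,0.055)
rep('amber',(H>18)&(H<32)&(S>60)&(S<=200)&(V>80),500,5000,0.057)
# white tall
rep('tall',(P[...,2]>0.045)&(P[...,2]<0.07)&(np.arange(640)[None]>230),300,9000,0.057)
big=cv2.resize(p[180:345,110:470],None,fx=2.2,fy=2.2,interpolation=cv2.INTER_CUBIC)
cv2.imwrite('pics/crop1.png',cv2.cvtColor(cv2.convertScaleAbs(big,alpha=1.6),cv2.COLOR_RGB2BGR))
E
```

```text
bench z -0.0001179644382232059 -0.0004649066700519455
black 207 [112.8 196.5] z [0.091 0.098 0.102] rect [666.8 392.5] [81.1 16.7] 0.6
black 102 [298.5 280.3] z [-0.001  0.003  0.025] rect [466.6 -43.6] [32.8 30.4] 89.4
black 112 [265.7 292.8] z [-0.     0.004  0.026] rect [435.9  32.8] [35.2 32.6] 89.4
black 144 [234.8 295.4] z [0.    0.006 0.026] rect [432.  104.3] [37.6 32.6] 89.4
brown/turq 103 [291.7 316.1] z [-0.001  0.001  0.005] rect [380.9 -27.5] [25.7 29.2] 73.4
brown/turq 199 [260.5 329.2] z [-0.001  0.003  0.025] rect [351.3  45. ] [35.  34.7] 89.6
green 1229 [167.1 294.8] z [-0.     0.003  0.006] rect [431.1 276.2] [199.4  55.6] 84.5
yellow 598 [159.2 296.3] z [0.014 0.018 0.058] rect [430.4 285. ] [140.9  24.9] 81.4
orange 403 [305.4 216.2] z [0.037 0.04  0.043] rect [614.3 -62.9] [58.  38.1] 6.4
orange 77 [291.5 316. ] z [-0.002  0.001  0.005] rect [383.5 -28.4] [20.8 27.5] 89.5
red 70 [423.5 290.3] z [0.051 0.055 0.058] rect [ 440.3 -330.3] [35.1  9.8] 82.3
amber 1571 [363.4 209.2] z [0.052 0.055 0.058] rect [ 626.8 -196.5] [ 41.  202.2] 5.5
amber 550 [160.1 296.4] z [0.014 0.017 0.058] rect [433.2 272.2] [135.9  23.7] 81.4
tall 2571 [363.4 209.1] z [0.053 0.056 0.059] rect [ 627.1 -195.6] [ 59.8 230. ] 5.4
```

View pics/crop1.png

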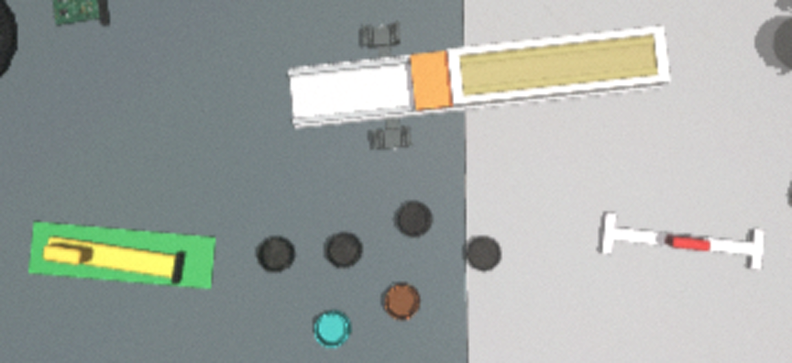

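Four black cups confirmed, dark-rimmed and ring-shaped; the brown and turquoise decoys sit apart from them. Rough frames: throat centre (0.614,-0.063), feed yaw about -84.5°, mat centre (0.431,0.276) yaw about -95.5°. Next I'll take close views of the lane and the cups.

```bash
python3 - <<'E'
from h import *
for nm,pos in (('lane',[.60,.03,.30]),('stick',[.60,.18,.05]),('cup',[.43,.104,.005]),('bar',[.44,-.33,.04])):
    for y in (5.5,185.5,95.5,-84.5):
        q=env.inverse_kinematics(pos,down(np.radians(y))); print(nm,y,None if q is None else np.round(q,2))
env.move_pose([.48,.0,.33],down(np.radians(95.5)))
p,d,c=snap('wrist','w1.png'); np.savez('w1.npz',p=p,d=d,pos=c['position'],ori=c['orientation'])
print(c['position'],c['camera_matrix'],c['D'],readout.read_eef_pos(),readout.read_time_s())
E
```

```text
lane 5.5 [-0.01  0.27  0.97 -0.    1.9   1.46]
lane 185.5 [-0.01  0.27  0.97  0.    1.9  -1.68]
lane 95.5 [-0.01  0.27  0.97  0.    1.9  -0.11]
lane -84.5 None
stick 5.5 [ 0.23  0.43  1.27 -0.    1.44  1.71]
stick 185.5 [ 0.23  0.43  1.27  0.    1.44 -1.43]
stick 95.5 [ 0.23  0.43  1.27 -0.    1.44  0.14]
stick -84.5 None
cup 5.5 [ 0.15 -0.    1.88 -0.    1.27  1.63]
cup 185.5 [ 0.15 -0.    1.88  0.    1.27 -1.51]
cup 95.5 [ 0.15 -0.    1.88 -0.    1.27  0.06]
cup -84.5 None
bar 5.5 [-0.71  0.24  1.53 -0.    1.37  0.76]
bar 185.5 [-0.71  0.24  1.53  0.    1.37 -2.38]
bar 95.5 [-0.71  0.24  1.53  0.    1.37 -0.81]
bar -84.5 [-0.71  0.24  1.53 -0.    1.37  2.33]
[0.47310165 0.07338839 0.49819478] [[332.12778704   0.         326.16136217]
 [  0.         332.12778704 238.57709668]
 [  0.           0.           1.        ]] [-0.01533617  0.          0.          0.          0.        ] [0.47997779 0.00077107 0.32970861] 2.1083
```

View pics/w1.png

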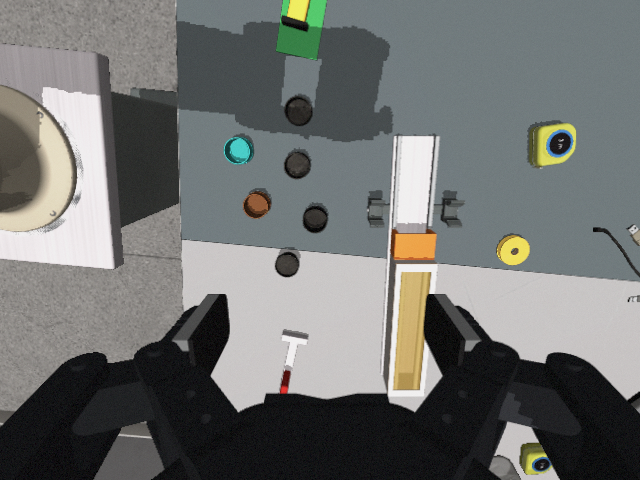

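The wrist view shows cups at (299,110), (298,165), (315,218) and (287,264), the lane at about (415,183), the throat at (414,245), and the brackets at (378,208) and (452,209).

```bash
cat >> meas.py <<'E'
def cups(p,d,c):
    """black cups in a wrist picture: rim centre at 26 mm plane"""
    hsv=cv2.cvtColor(p,cv2.COLOR_RGB2HSV); P=cloud(d,c); out=[]
    m=(hsv[...,2]<60)&(P[...,2]>0.012)&(P[...,2]<0.034)&(d>0.1)
    m=cv2.morphologyEx(m.astype(np.uint8),cv2.MORPH_CLOSE,np.ones((7,7)))
    for cn in cv2.findContours(m,cv2.RETR_EXTERNAL,cv2.CHAIN_APPROX_NONE)[0]:
        if len(cn)<20: continue
        W=onplane(c,cn.reshape(-1,2),0.025)[:,:2]
        ce,r=cv2.minEnclosingCircle((W*1000).astype(np.float32))
        if 15<r<25: out.append((round(ce[0]/1e3,4),round(ce[1]/1e3,4),round(r,1)))
    return out
E
python3 - <<'E'
from meas import *
z=np.load('w1.npz');p,d=z['p'],z['d'];c=get_calibration('wrist');c['position']=z['pos'];c['orientation']=z['ori']
print(cups(p,d,c))
hsv=cv2.cvtColor(p,cv2.COLOR_RGB2HSV);H,S,V=[hsv[...,i].astype(int) for i in range(3)];P=cloud(d,c)
def rect(n,m,lo,z):
    for a,ce,b in blobs(m,lo,20000):
        v,u=np.nonzero(b); W=onplane(c,np.c_[u,v],z)[:,:2]
        print(n,a,ce.round(),'z',np.percentile(P[b][:,2],[5,50,95]).round(4),[np.round(t,1) for t in cv2.minAreaRect((W*1000).astype(np.float32))])
win=np.zeros((480,640),bool);win[125:300,380:450]=1
rect('orange',(H>5)&(H<20)&(S>120)&(V>90)&win,200,.04)
rect('rails+floor',(S<40)&(V>150)&(P[...,2]>.003)&(P[...,2]<.025)&win&(np.arange(480)[:,None]<228),200,.006)
rect('brack',(P[...,2]>.028)&(P[...,2]<.045)&(V<110)&(np.arange(480)[:,None]<250)&(np.arange(640)>340)&(np.arange(640)<480),40,.038)
rect('amber',(H>15)&(H<32)&(S>60)&(V>80)&(np.arange(640)>385)&(np.arange(640)<445)&(np.arange(480)[:,None]>262),400,.057)
# rail profile across lane rows
rows=P[150:215,385:445].reshape(-1,3); f=np.array([np.cos(np.radians(-84.5)),np.sin(np.radians(-84.5))]); s=np.array([-f[1],f[0]])
t=rows[:,:2]@s*1000
for b in np.arange(565,645,3): 
    k=(t>=b)&(t<b+3); print(b,(np.median(rows[k,2])*1e3).round(1) if k.any() else '',end='; ')
E
```

```text
[(0.4325, -0.1107, 19.5), (0.4675, -0.0371, 19.0), (0.6595, -0.0053, 19.3), (0.3786, -0.0261, 15.6), (0.3869, -0.0172, 15.9), (0.4358, 0.0381, 18.3), (0.4318, 0.11, 18.5), (0.42, 0.2137, 16.9)]
orange 1164 [413. 246.] z [0.0231 0.0398 0.0413] [array([612. , -55.9]), array([64.6, 45.4]), np.float64(5.5)]
rails+floor 255 [392. 181.] z [0.0039 0.0057 0.0073] [array([576.3,  24.6]), array([  4.5, 133.2]), np.float64(5.2)]
rails+floor 3170 [412. 181.] z [0.0046 0.0062 0.0159] [array([605.8,  27.6]), array([ 51.7, 133.4]), np.float64(5.5)]
rails+floor 314 [434. 180.] z [0.0065 0.0158 0.0174] [array([636.5,  32.2]), array([  5.7, 130.2]), np.float64(5.6)]
brack 84 [378. 203.] z [0.0317 0.037  0.0391] [array([553.7,  -0.8]), array([19.7,  7.1]), np.float64(5.6)]
brack 92 [456. 203.] z [0.0315 0.0367 0.0396] [array([662.6,   9.9]), array([22.4,  7.1]), np.float64(5.6)]
brack 108 [377. 223.] z [0.0294 0.036  0.0385] [array([555.7, -30.2]), array([18.9, 11.7]), np.float64(5.6)]
brack 115 [453. 223.] z [0.0301 0.0355 0.039 ] [array([665.4, -20.2]), array([22.5, 10.3]), np.float64(5.6)]
amber 3232 [411. 330.] z [0.0535 0.0549 0.0564] [array([ 627.9, -192. ]), array([ 42.5, 201.5]), np.float64(5.5)]
565 0.2; 568 0.1; 571 0.3; 574 5.2; 577 12.8; 580 15.9; 583 15.1; 586 6.0; 589 5.9; 592 6.0; 595 6.1; 598 5.9; 601 6.0; 604 6.2; 607 6.1; 610 5.9; 613 6.1; 616 6.0; 619 6.0; 622 6.2; 625 6.1; 628 9.8; 631 16.0; 634 15.5; 637 6.1; 640 0.3; 643 0.2;
```

Top and wrist views differ by about 5 mm in y. I'll check by viewing with the hand turned 90°, then pick the first cup.

```bash
cat >> meas.py <<'E'
def good(cs): return [k for k in cs if k[2]>17 and 0.36<k[0]<0.55 and -0.22<k[1]<0.19]
def look(pos,yaw):
    env.move_pose(pos,down(np.radians(yaw))); p,d,c=snap('wrist'); return cups(p,d,c),p,d,c
def brackets(p,d,c):
    P=cloud(d,c); V=p.max(2); m=(P[...,2]>.028)&(P[...,2]<.045)&(V<110)&(abs(P[...,0]-.61)<.09)&(abs(P[...,1]+.01)<.06)
    W=[onplane(c,np.c_[np.nonzero(b)[::-1]],.037)[:,:2].mean(0) for a,ce,b in blobs(m,30,2000)]
    return np.round(W,4)
E
python3 - <<'E'
from meas import *
for pos,yaw in (([.43,.03,.28],5.5),([.40,.03,.28],185.5)):
    cs,p,d,c=look(pos,yaw); print(yaw,cs, brackets(p,d,c).tolist())
    cv2.imwrite(f'pics/w2_{yaw}.png',p[...,::-1])
print(readout.read_time_s())
E
```

```text
5.5 [(0.3773, -0.0263, 15.5), (0.4318, -0.1105, 19.4), (0.4361, 0.0373, 18.2), (0.4204, 0.2131, 17.5), (0.432, 0.109, 19.3), (0.4677, -0.0378, 18.4), (0.6557, -0.0057, 16.7)] [[0.5844, -0.053], [0.5532, -0.0019], [0.5563, -0.0305]]
185.5 [(0.6551, -0.0064, 19.3), (0.5481, -0.0156, 18.0), (0.4651, -0.0378, 19.9), (0.4302, 0.1095, 19.9), (0.417, 0.2133, 17.1), (0.4331, 0.0379, 19.1), (0.4289, -0.1113, 19.5), (0.381, -0.0264, 15.9)] [[0.5538, -0.0309], [0.5507, -0.0015], [0.5817, -0.053], [0.6643, -0.0204], [0.6615, 0.0088]]
6.3083
```

Wrist estimates agree within 2–3 mm from all yaws, so I'll use those. Picking and placing the first two cups now.

```bash
cat >> meas.py <<'E'
FY=np.radians(-84.5); f=np.array([np.cos(FY),np.sin(FY)]); s=np.array([-f[1],f[0]])
SEAT=np.array([.6093,-.0105])
def L(x,y=0): return SEAT+f*(x+28)/1e3+s*y/1e3
Q5=down(np.radians(5.5))
def v(xy,z): return [float(xy[0]),float(xy[1]),z]
def pickcup(near):
    """look from above, take the black cup nearest `near`"""
    jaws.set_gripper(.064)
    cs,p,d,c=look([.42,near[1],.27],5.5); cs=good(cs)
    k=min(cs,key=lambda k:np.hypot(k[0]-near[0],k[1]-near[1])); print('cups',cs,'->',k)
    env.move_pose(v(k,.08),Q5); env.servo_line(v(k,.002)); jaws.set_gripper(.02)
    w=readout.read_width(); env.servo_line(v(k,.10),rate=.25); w2=readout.read_width(); print('width',w,w2,readout.read_finger_force()); return w2>.03
def placecup(x):
    env.move_pose(v(L(x),.10),Q5); print('w',readout.read_width()); env.servo_line(v(L(x),.0095)); jaws.set_gripper(.047)
    print('F',np.round(readout.read_contact_force(),1)); env.servo_line(v(L(x),.10),rate=.25)
E
python3 - <<'E'
from meas import *
if pickcup((.467,-.038)): placecup(-45)
p,d,c=snap('wrist','w3.png'); print(readout.read_time_s())
E
```

```text
cups [(0.4317, -0.1121, 18.5), (0.4357, 0.0362, 19.2), (0.4317, 0.1084, 20.1), (0.4679, -0.0387, 17.9)] -> (0.4679, -0.0387, 17.9)
width 0.01985156186295352 0.020372474112311707 0.0
11.7833
```

View pics/w3.png

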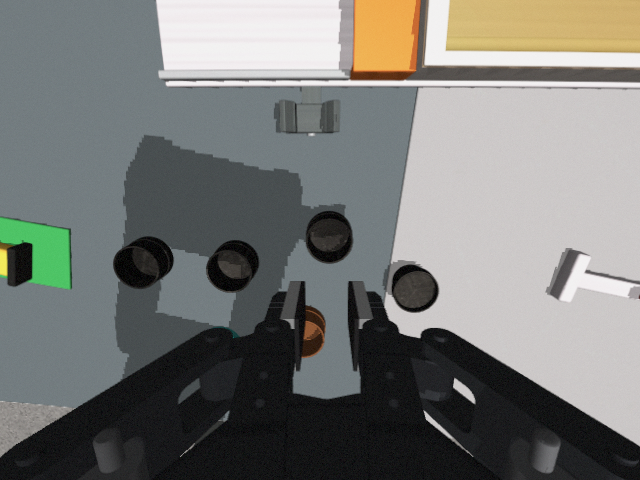

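The grasp missed; the cup is still standing at (330,237). I'll measure where it is now to see why.

```bash
python3 - <<'E'
from meas import *
p,d,c=snap('wrist'); print(cups(p,d,c),readout.read_eef_pos())
t=np.array([readout.read_eef_pos()]); Rm=R.from_quat(c['orientation']).as_matrix()
for dz in (0,-.075,-.098):
    q=Rm.T@(t[0]+[0,0,dz]-c['position']); print(dz,q[:2]/q[2]*332.1+[326.2,238.6])
jaws.set_gripper(.05); p,d,c=snap('wrist','w4.png'); jaws.set_gripper(.064); print(readout.read_width())
P=cloud(d,c); print('finger depths',d[300:360:10,280:380:10].round(3))
E
```

```text
[(0.433, -0.1116, 19.7), (0.4226, 0.207, 19.6), (0.4374, 0.0358, 20.8), (0.4325, 0.1066, 22.3), (0.4686, -0.0392, 19.5)] [ 0.46704996 -0.03857902  0.09868287]
0 [329.21850041 278.23537077]
-0.075 [328.51106409 239.47718754]
-0.098 [328.3679204  231.63480036]
0.06409747214086267
finger depths [[0.296 0.295 0.297 0.295 0.296 0.296 0.295 0.294 0.295 0.296]
 [0.299 0.295 0.289 0.288 0.299 0.298 0.299 0.298 0.298 0.3  ]
 [0.301 0.278 0.272 0.274 0.284 0.301 0.3   0.302 0.301 0.301]
 [0.303 0.302 0.303 0.303 0.276 0.304 0.304 0.304 0.305 0.305]
 [0.306 0.294 0.303 0.303 0.29  0.308 0.307 0.307 0.307 0.306]
 [0.311 0.282 0.289 0.288 0.279 0.31  0.31  0.31  0.311 0.31 ]]
```

View pics/w4.png

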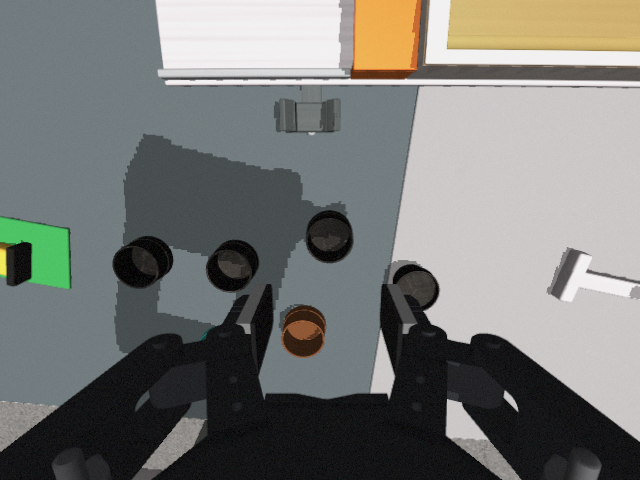

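The cup did not move and was well centred, so I'll redo the grasp with readings at each stage.

```bash
python3 - <<'E'
from meas import *
k=(.4684,-.0392)
env.move_pose(v(k,.08),Q5); env.servo_line(v(k,.002)); print(readout.read_eef_pos(),readout.read_contact_force())
for o in (.05,.044,.04,.036):
    jaws.set_gripper(o); print(o,readout.read_width(),readout.read_finger_force(),np.round(readout.read_contact_force(),1))
p,d,c=snap('wrist','w5.png')
E
```

```text
[ 0.46922401 -0.0393156   0.00318509] [-0.39959335  0.35640583  1.05447541]
0.05 0.049945252881299376 0.0 [-0.2 -0.1 -0.2]
0.044 0.04413887127576037 0.0 [-0.2  0.3  0.2]
0.04 0.04019917882477581 0.0 [ 0.1 -0.5  0.4]
0.036 0.03590326556829553 0.0 [ 0.2 -0.7  0.2]
```

View pics/w5.png

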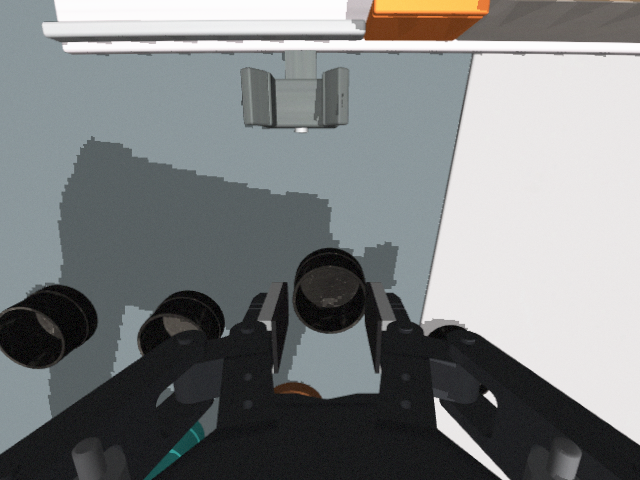

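```bash
python3 - <<'E'
from meas import *
p,d,c=snap('wrist'); P=cloud(d,c); print(readout.read_eef_pos(),c['position'])
print('cups',cups(p,d,c))
for (u,vv) in ((281,290),(281,320),(276,345),(274,370),(375,290),(377,320),(379,345),(270,300),(385,300),(295,290),(362,290),(327,331),(327,260),(340,295),(300,350),(250,330),(405,330)):
    print((u,vv),P[vv,u].round(4),p[vv,u])
E
```

```text
[ 0.46836715 -0.03917913  0.00197501] [ 0.53959202 -0.03081639  0.17043237]
cups [(0.4407, 0.035, 21.9), (0.4671, -0.0381, 22.8)]
(281, 290) [ 0.4781 -0.0175  0.0423] [23 20 21]
(281, 320) [ 0.4696 -0.0192  0.052 ] [18 18 20]
(276, 345) [ 0.4673 -0.0193  0.0657] [38 36 38]
(274, 370) [ 0.4571 -0.0192  0.0664] [42 43 46]
(375, 290) [ 0.4814 -0.0571  0.0412] [95 96 95]
(377, 320) [ 0.4804 -0.0547  0.0646] [23 23 25]
(379, 345) [ 0.4715 -0.0564  0.0665] [44 42 44]
(270, 300) [ 0.4771 -0.0142  0.0503] [89 91 88]
(385, 300) [ 0.4813 -0.0599  0.0499] [94 96 95]
(295, 290) [ 0.4713 -0.0224  0.0268] [49 46 43]
(362, 290) [ 0.4688 -0.0559  0.0147] [25 22 25]
(327, 331) [ 0.4504 -0.0396  0.0261] [34 29 27]
(327, 260) [ 0.4847 -0.0363  0.0186] [16 18 15]
(340, 295) [ 0.4589 -0.0461  0.0021] [42 42 39]
(300, 350) [ 0.4191 -0.0265 -0.0012] [142 155 158]
(250, 330) [ 0.479  -0.0118  0.0758] [32 36 36]
(405, 330) [ 0.4844 -0.0614  0.0766] [67 69 76]
```

Pad tips appear at z≈0.041 when the reported TCP is 0.002, about 35 mm higher than stated. That agrees with the jaws closing freely above the 26 mm cup. I'll lower in guarded steps and watch the force.

```bash
python3 - <<'E'
from meas import *
k=(.4675,-.0388)
jaws.set_gripper(.055)
for z in (-.006,-.014,-.022,-.028):
    try: env.servo_line(v(k,z),rate=.05)
    except env.MotionError as e: print('ERR',e); break
    F=np.round(readout.read_contact_force(),1); print(z,readout.read_eef_pos().round(4) if hasattr(readout.read_eef_pos(),'round') else readout.read_eef_pos(),F)
    if abs(F[2])>6: break
p,d,c=snap('wrist','w6.png'); P=cloud(d,c)
m=(p.max(2)<130)&(d<.2)&(d>.05); print('lowest finger-ish z',[P[vv,uu].round(4).tolist() for vv,uu in ((285,265),(290,265),(290,390))])
jaws.set_gripper(.03); print(readout.read_width(),readout.read_finger_force(),np.round(readout.read_contact_force(),1))
E
```

```text
-0.006 [ 0.467  -0.0387 -0.0066] [ 0.3 -0.3  1. ]
-0.014 [ 0.4671 -0.0387 -0.0145] [-0.9  0.2  0.1]
-0.022 [ 0.4671 -0.0387 -0.0225] [-0.4  0.3  0. ]
-0.028 [ 0.4672 -0.0387 -0.0284] [ 0.3  0.4 -0.7]
lowest finger-ish z [[0.4748, -0.009, 0.0039], [0.4725, -0.0091, 0.0042], [0.48, -0.0635, 0.0089]]
0.035106637240812595 62.26091664517298 [-1.5  0.5  6.1]
```

View pics/w6.png

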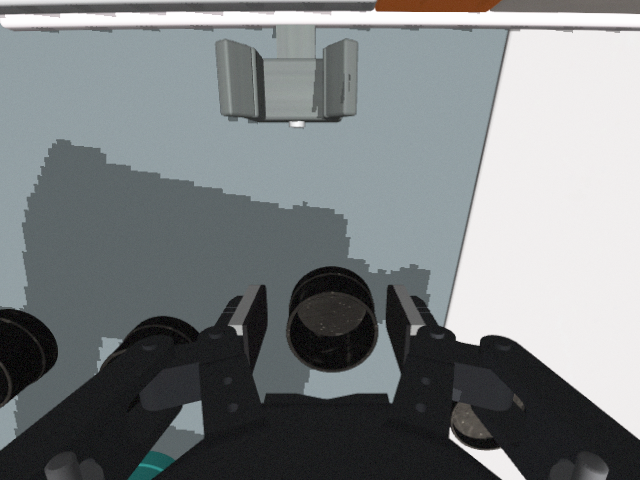

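Gripped at 35 mm width and 62 N, so the real fingertips are about 28 mm above the reported TCP. I'll use that z offset everywhere and place this cup.

```bash
cat >> meas.py <<'E'
ZG=-.026   # reported z for gripping cups standing on the bench
def pickcup(near):
    jaws.set_gripper(.062)
    cs,p,d,c=look([.42,near[1],.24],5.5); cs=good(cs)
    k=min(cs,key=lambda k:np.hypot(k[0]-near[0],k[1]-near[1])); print('cups',cs,'->',k)
    env.move_pose(v(k,.03),Q5); env.servo_line(v(k,ZG)); jaws.set_gripper(.03)
    print('F',np.round(readout.read_contact_force(),1)); env.servo_line(v(k,.06),rate=.25); w2=readout.read_width(); print('width',w2,readout.read_finger_force()); return w2>.032
def placecup(x,z=ZG+.0075):
    env.move_pose(v(L(x),.06),Q5); print('w',readout.read_width()); env.servo_line(v(L(x),z),rate=.1); print('F',np.round(readout.read_contact_force(),1)); jaws.set_gripper(.047)
    env.servo_line(v(L(x),.06),rate=.25)
def inlane(p,d,c):
    o=[]
    for k in cups(p,d,c):
        e=np.array(k[:2])-SEAT; o.append((round(e@f*1e3-28,1),round(e@s*1e3,1),k[2]))
    return [k for k in o if abs(k[1])<30]
E
python3 - <<'E'
from meas import *
env.servo_line(v((.467,-.0388),.06),rate=.2); print(readout.read_width())
placecup(-45,-.0205)
p,d,c=snap('wrist','w7.png'); print(inlane(p,d,c),good(cups(p,d,c)),readout.read_time_s())
E
```

```text
0.034962382664790494
w 0.035460948315747996
F [ 0.1 -0.5  0.1]
[(np.float64(-46.8), np.float64(-0.2), 21.2)] [] 19.4167
```

View pics/w7.png

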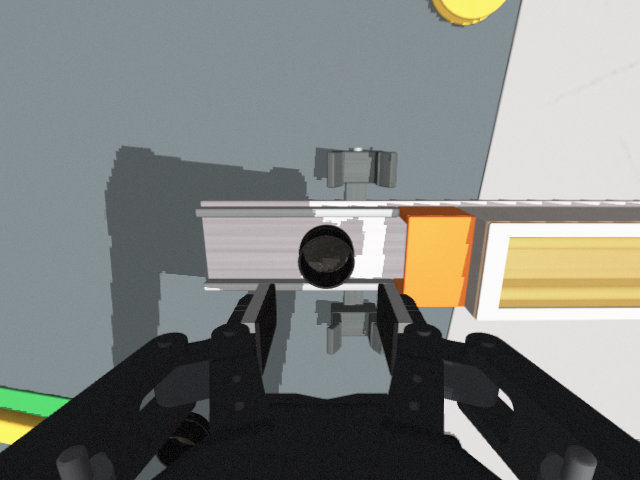

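The first cup stands centred in the lane at (327,256). Now the second cup, then a look at the stick.

```bash
cat >> meas.py <<'E'
def stick(p,d,c):
    """handle-top centre and yaw (from handle towards nose), matched by yellow mask"""
    hsv=cv2.cvtColor(p,cv2.COLOR_RGB2HSV); P=cloud(d,c)
    y=(hsv[...,0]>18)&(hsv[...,0]<36)&(hsv[...,1]>110)&(hsv[...,2]>60)&(P[...,1]>.05)
    y&=(P[...,0]<.68)
    h=y&(P[...,2]>.045)&(P[...,2]<.075); b=max(blobs(h,50,20000),key=lambda t:t[0])[2]
    z=np.median(P[b][:,2]); W=onplane(c,np.c_[np.nonzero(b)[::-1]],z)[:,:2]
    r=cv2.minAreaRect((W*1000).astype(np.float32)); ce=np.array(r[0])/1e3
    foot=y&(P[...,2]<.03)&(P[...,2]>.008)&(np.hypot(P[...,0]-ce[0],P[...,1]-ce[1])<.13); F=P[foot][:,:2]
    g=F-ce; u=np.linalg.svd(g-g.mean(0),full_matrices=False)[2][0]; u*=np.sign(u@g.mean(0))
    return ce,z,r,np.degrees(np.arctan2(u[1],u[0])),len(F)
E
python3 - <<'E'
from meas import *
if pickcup((.4357,.037)): placecup(-102)
p,d,c=snap('wrist'); print(inlane(p,d,c),readout.read_time_s())
jaws.set_gripper(.045)
env.move_pose([.44,.25,.26],down(np.radians(81.5))); p,d,c=snap('wrist','w8.png'); print(stick(p,d,c))
hsv=cv2.cvtColor(p,cv2.COLOR_RGB2HSV); g=(hsv[...,0]>45)&(hsv[...,0]<80)&(hsv[...,1]>100)
vv,uu=np.nonzero(g); print([np.round(t,1) for t in cv2.minAreaRect((onplane(c,np.c_[uu,vv],.003)[:,:2]*1000).astype(np.float32))])
E
```

```text
cups [(0.4315, -0.1103, 19.7), (0.436, 0.037, 18.4), (0.4322, 0.1094, 19.3)] -> (0.436, 0.037, 18.4)
F [-1.   0.5  8.2]
width 0.03549991028821438 59.886007932946086
w 0.03501291290459612
F [-2.4 -0.1  4.4]
[(np.float64(-104.1), np.float64(-1.1), 21.1), (np.float64(-47.7), np.float64(0.3), 21.8)] 25.45
(array([0.43704507, 0.32632535]), np.float64(0.05840136972533444), ((437.0450744628906, 326.3253479003906), (39.041202545166016, 16.0435791015625), 80.40318298339844), np.float64(-99.92930659512454), 1659)
[array([483.4, 138.9]), array([684.3, 445.7]), np.float64(77.0)]
```

View pics/w8.png

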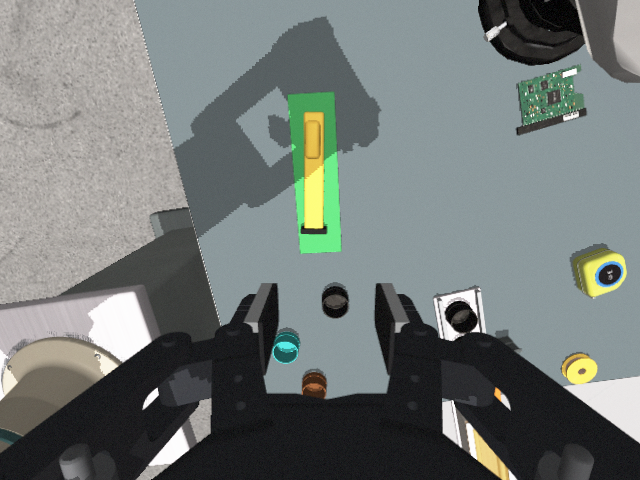

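The view shows the stick on the mat with its handle at (313,138) and nose at (314,229), one free cup at (335,300), and a lane cup at (461,316). Now the first push.

```bash
cat >> meas.py <<'E'
def mat(p,c):
    hsv=cv2.cvtColor(p,cv2.COLOR_RGB2HSV); g=(hsv[...,0]>45)&(hsv[...,0]<80)&(hsv[...,1]>100)
    b=max(blobs(cv2.morphologyEx(g.astype(np.uint8),cv2.MORPH_CLOSE,np.ones((15,15)))>0,500,99999),key=lambda t:t[0])[2]
    return cv2.minAreaRect((onplane(c,np.c_[np.nonzero(b)[::-1]],.003)[:,:2]*1000).astype(np.float32))
Q95=down(np.radians(95.5))
def grabstick(ce,yaw,z):
    q=down(np.radians(yaw)); jaws.set_gripper(.045)
    env.move_pose(v(ce,z+.06),q); env.servo_line(v(ce,z)); jaws.set_gripper(.006)
    env.servo_line(v(ce,z+.05),rate=.2); print('stick w',readout.read_width(),readout.read_finger_force())
def push(to,zl):
    env.move_pose(v(L(-245),zl+.04),Q95); env.servo_line(v(L(-245),zl),rate=.1)
    for n in list(range(-90,to,40))+[to]:
        env.servo_line(v(L(n-115),zl),rate=.09); F=np.array(readout.read_contact_force()); print(n,np.round(F,1),round(readout.read_width(),4))
        if np.hypot(F[0],F[1])>25: print('STOP'); return False
    return True
def back(zl): 
    env.servo_line(v(L(-245),zl),rate=.2)
def parkbehind(zb):
    env.servo_line(v(L(-245),zb+.03),rate=.2); env.servo_line(v(L(-282),zb+.03),rate=.2); env.servo_line(v(L(-282),zb),rate=.08)
    jaws.set_gripper(.045); env.servo_line(v(L(-282),zb+.08),rate=.25)
E
python3 - <<'E'
from meas import *
p,d,c=snap('wrist'); print('mat',mat(p,c)); ce,z,r,y,n=stick(p,d,c); print(ce,y)
grabstick(ce,80.4,0.0)
ok=push(52,.005)
p,d,c=snap('wrist','w9.png'); print(readout.read_time_s(),inlane(p,d,c))
E
```

```text
mat ((431.392333984375, 280.65911865234375), (199.4830780029297, 55.81178665161133), 84.515869140625)
[0.43704251 0.32614624] -99.94917994975528
stick w 0.014764798341543189 63.49925994873047
-90 [ 0.2  0.3 -1.4] 0.015
-50 [ 0.3  0.6 -0.9] 0.0151
-10 [-0.3  0.7 -1.2] 0.015
30 [ 0.1 -0.3  1. ] 0.0149
52 [-0.  -0.4 -0.3] 0.0154
33.525 []
```

View pics/w9.png

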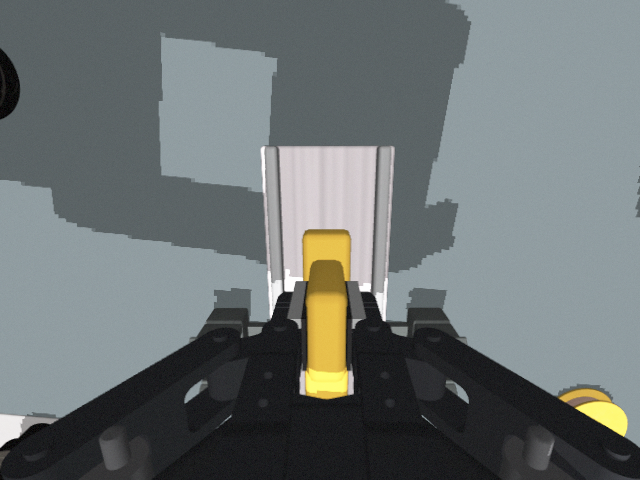

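The stick sits straight in the lane with its nose in the throat, and no cup is left in the lane. I'll back out, park it behind the lane and load the other two.

```bash
python3 - <<'E'
from meas import *
back(.005); parkbehind(-.0025)
p,d,c=snap('wrist'); print(stick(p,d,c))
if pickcup((.4325,-.111)): placecup(-45)
if pickcup((.432,.1095)): placecup(-102)
p,d,c=snap('wrist'); print('lane',inlane(p,d,c),readout.read_time_s())
cs,p,d,c=look([.56,.19,.24],95.5); cv2.imwrite('pics/w10.png',p[...,::-1]); print('lane',inlane(p,d,c),'free',good(cs)); print(stick(p,d,c))
E
```

```text
(array([0.58640863, 0.24242635]), np.float64(0.0552782984554758), ((586.4086303710938, 242.4263458251953), (16.030420303344727, 41.427032470703125), 6.171462059020996), np.float64(-84.28771703733429), 3364)
cups [(0.4318, -0.1131, 18.3), (0.4327, 0.1072, 21.1)] -> (0.4318, -0.1131, 18.3)
F [-0.6 -0.2  7.3]
width 0.03515826887493385 59.753090143203735
w 0.034693497979050844
F [-1.8 -1.1  4.3]
cups [(0.4321, 0.1102, 18.5)] -> (0.4321, 0.1102, 18.5)
F [-1.4  1.1  6.1]
width 0.03506777858559147 59.83392261485278
w 0.03519250127053689
F [-1.9  1.6  3.3]
lane [(np.float64(-46.7), np.float64(-2.5), 20.0), (np.float64(-104.9), np.float64(-1.2), 21.4), (np.float64(-164.9), np.float64(4.8), 17.0)] 49.4167
lane [(np.float64(-48.3), np.float64(-1.7), 21.2), (np.float64(-106.2), np.float64(-3.0), 22.8), (np.float64(-172.5), np.float64(0.8), 15.5)] free []
(array([0.58669623, 0.24081877]), np.float64(0.05534163954937982), ((586.6962280273438, 240.8187713623047), (15.444019317626953, 38.84041213989258), 6.477503776550293), np.float64(-83.00667197916522), 1728)
```

View pics/w10.png

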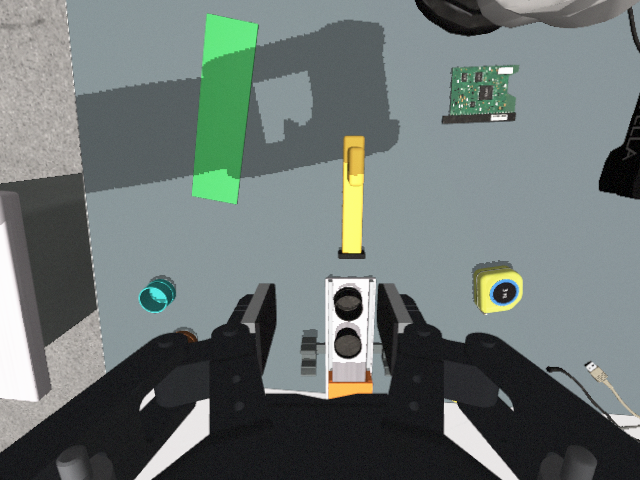

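Both cups are in the lane at (348,302) and (348,345), and no black cups are left on the bench. The stick is aligned behind at (352,200). Second push, then park the stick on the mat.

```bash
python3 - <<'E'
from meas import *
grabstick(L(-282),95.5,-.0025)
ok=push(54,.005); env.hold(.4)
print('cups should be in',ok)
if ok:
    back(.005); env.servo_line(v(L(-245),.06),rate=.2)
    m=np.array([.4314,.2807]); a=np.radians(-95.5); o=m-.043*np.array([np.cos(a),np.sin(a)]); q=down(np.radians(84.5))
    env.move_pose(v(o,.06),q); print(readout.read_width()); env.servo_line(v(o,.001),rate=.08); jaws.set_gripper(.045); env.servo_line(v(o,.10),rate=.25)
    cs,p,d,c=look([.44,.25,.24],84.5); print(stick(p,d,c),mat(p,c),cs)
    print(readout.read_time_s())
    cs,p,d,c=look([.43,-.24,.24],82); cv2.imwrite('pics/w11.png',p[...,::-1]); np.savez('w11.npz',p=p,d=d,pos=c['position'],ori=c['orientation'])
    hsv=cv2.cvtColor(p,cv2.COLOR_RGB2HSV);P=cloud(d,c)
    r=((hsv[...,0]<8)|(hsv[...,0]>172))&(hsv[...,1]>120)&(abs(P[...,1]+.33)<.1)&(P[...,2]>.045)
    for a_,ce,b in blobs(r,50,9999): print('red',a_,ce,np.percentile(P[b][:,2],[5,50,95]),cv2.minAreaRect((onplane(c,np.c_[np.nonzero(b)[::-1]],.055)[:,:2]*1000).astype(np.float32)))
    w=(hsv[...,1]<40)&(hsv[...,2]>170)&(P[...,2]>.009)&(P[...,2]<.02)&(abs(P[...,1]+.33)<.12)&(P[...,0]<.5)
    for a_,ce,b in blobs(w,60,9999): print('white',a_,ce,cv2.minAreaRect((onplane(c,np.c_[np.nonzero(b)[::-1]],.014)[:,:2]*1000).astype(np.float32)))
E
```

```text
stick w 0.014843227740170023 58.56705129146576
-90 [ 0.2  1.5 -0.5] 0.0152
-50 [-1.2  0.1 -2. ] 0.0149
-10 [ 0.3 -1.6  2.3] 0.0154
30 [ 0.2 -1.7  6.7] 0.0154
54 [-0.2 -2.3  6.3] 0.0149
cups should be in True
0.015058198663632573
(array([0.43710962, 0.31989993]), np.float64(0.05836197830854442), ((437.109619140625, 319.8999328613281), (39.13246154785156, 15.773656845092773), 85.49785614013672), np.float64(-95.89253322550455), 1831) ((431.13140869140625, 280.41497802734375), (198.48924255371094, 55.9579963684082), 84.5525894165039) [(0.3823, -0.0116, 16.3), (0.4264, 0.2119, 15.5)]
61.8667
red 328 [345.47256098 282.68597561] [0.05087279 0.05426817 0.05569176] ((441.2705993652344, -324.6523132324219), (41.35907745361328, 10.521068572998047), 82.79488372802734)
white 723 [343.89764869 222.86307054] ((446.6710510253906, -276.12109375), (66.27853393554688, 42.356201171875), 82.0643081665039)
white 470 [344.49787234 318.80212766] ((435.2520751953125, -384.9276428222656), (53.13680648803711, 41.739601135253906), 81.99893188476562)
```

View pics/w11.png

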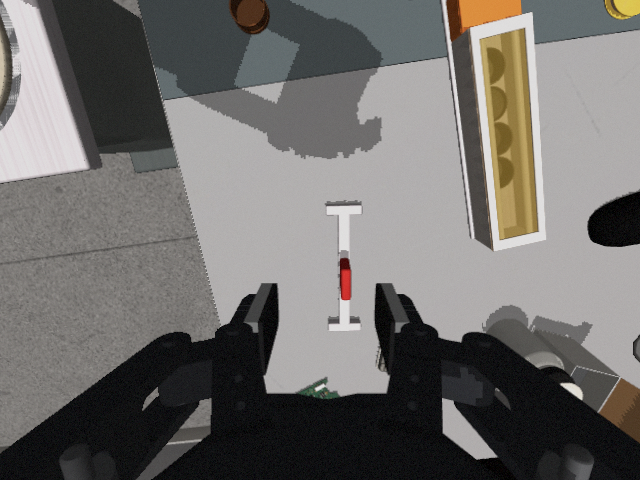

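Four cups show under the amber window at (492,66), (497,103), (500,137) and (503,168). The bar has its red grip at (345,280), and the stick is parked within 4 mm on the mat. Now the bar.

```bash
python3 - <<'E'
from meas import *
b=(.4408,-.3258); q=down(np.radians(82.4))
jaws.set_gripper(.045); env.move_pose(v(b,.06),q); env.servo_line(v(b,-.002),rate=.1); jaws.set_gripper(.004)
print('w',readout.read_width(),readout.read_finger_force(),np.round(readout.read_contact_force(),1))
env.servo_line(v(b,.10),rate=.2); print(readout.read_width())
env.move_pose(v(L(-28),.10),Q5); print(readout.read_width(),readout.read_eef_pos(),L(-28))
p,d,c=snap('wrist','w12.png'); print(brackets(p,d,c).tolist(),readout.read_time_s())
E
```

```text
w 0.011049375045168059 59.35230374336243 [-0.4  0.8  3.9]
0.011329880232736969
0.010961792179563492 [ 0.60906251 -0.01105822  0.09951585] [ 0.6093 -0.0105]
[[0.6649, 0.01], [0.6683, -0.0202]] 68.3167
```

View pics/w12.png

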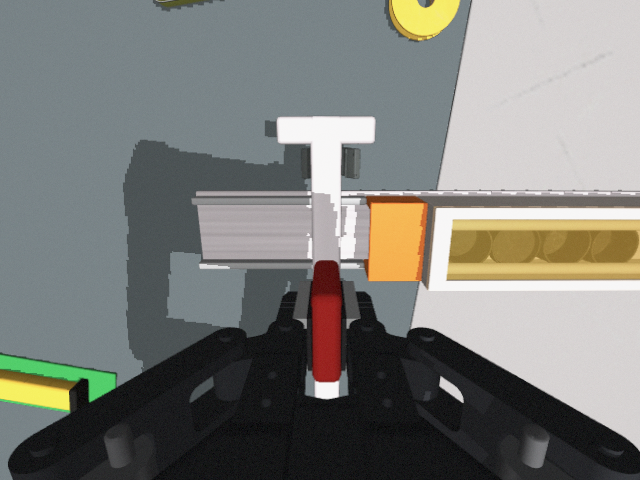

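The bar is held square over the far bracket (arms at (308,160) and (350,160)), the measured bracket matches the expected place, and all four cups still show in the chamber. Lowering with a force guard.

```bash
python3 - <<'E'
from meas import *
p,d,c=snap('wrist'); P=cloud(d,c); hsv=cv2.cvtColor(p,cv2.COLOR_RGB2HSV)
vv,uu=np.nonzero((hsv[...,1]<40)&(hsv[...,2]>150)&(np.arange(480)[:,None]<146)&(np.arange(640)>250)&(np.arange(640)<400)&(P[...,2]>.05))
if len(uu): print('foot',np.array(cv2.minAreaRect((P[vv,uu,:2]*1000).astype(np.float32))[0])-L(-28)*1e3, P[vv,uu,2].mean())
ok=True
for z in (.045,.035,.028,.022,.018,.0155,.0145):
    env.servo_line(v(L(-28),z),rate=.08); F=np.round(readout.read_contact_force(),1); print(z,F)
    if abs(F[2])>12: print('contact'); break
print(readout.read_eef_pos(),readout.read_width())
E
```

```text
foot [75.76958008  8.44789505] 0.11559171619650262
0.045 [-0.1  0.5 -1.7]
0.035 [ 0.9 -0.7 -1.5]
0.028 [-0.7 -1.4 -1.1]
0.022 [ 0.1 -2.  -2.4]
0.018 [ 0.7 -2.9 -2.5]
0.0155 [ 2.5 -5.  -3. ]
0.0145 [ 1.1 -4.9  0.4]
[ 0.60962244 -0.01070919  0.01491209] 0.010927325910900494
```

```bash
python3 - <<'E'
from meas import *
jaws.set_gripper(.028); env.servo_line(v(L(-28),.10),rate=.15)
env.move_pose([.43,-.02,.27],Q5); p,d,c=snap('wrist','w13.png'); P=cloud(d,c); hsv=cv2.cvtColor(p,cv2.COLOR_RGB2HSV)
vv,uu=np.nonzero(((hsv[...,0]<8)|(hsv[...,0]>172))&(hsv[...,1]>120)&(P[...,2]>.062)&(P[...,0]>.55))
r=cv2.minAreaRect((onplane(c,np.c_[uu,vv],.071)[:,:2]*1000).astype(np.float32)); e=np.array(r[0])/1e3-SEAT
print('grip',r,'z',np.percentile(P[vv,uu,2],[50,90]),'off x,y mm',e@f*1e3,e@s*1e3)
w=(hsv[...,1]<40)&(hsv[...,2]>120)&(P[...,2]>.022)&(P[...,2]<.037)&(np.hypot(P[...,0]-SEAT[0],P[...,1]-SEAT[1])<.1)
G=P[w]-[*SEAT,0]; sx=G[:,:2]@f*1e3; sy=G[:,:2]@s*1e3
for lo,hi in ((-95,-70),(-68,-30),(30,68),(70,95)):
    k=(sy>lo)&(sy<hi)&(abs(sx)<30); print(lo,k.sum(),sx[k].mean().round(1),np.percentile(sy[k],[2,98]).round(1),np.median(G[k,2]).round(4))
print(readout.read_time_s())
E
```

```text
grip ((605.029052734375, -9.287882804870605), (39.965675354003906, 10.776570320129395), 5.6228837966918945) z [0.07071704 0.07192484] off x,y mm -1.6158890026553037 -4.135108386919877
-95 487 -1.4 [-88.1 -70.8] 0.0297
-68 469 -1.6 [-67.4 -30.9] 0.0301
30 104 -1.5 [30.3 37.2] 0.0301<stdin>:10: RuntimeWarning: Mean of empty slice.
  ret = ret.dtype.type(ret / rcount)
Traceback (most recent call last):
IndexError: index -1 is out of bounds for axis 0 with size 0
```

View pics/w13.png

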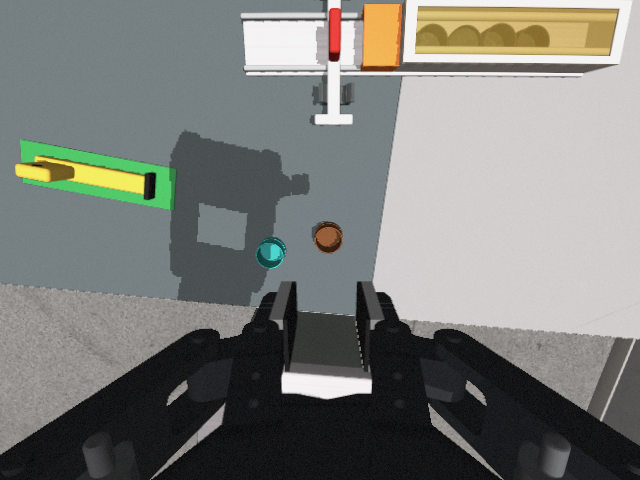

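The bar is seated: top at 30 mm, about 4.4 mm off centre, square, grip up. The stick lies on the mat at (90,178) and four cups are visible under the window. Handing in.

```bash
python3 -c "
from h import *
env.hold(.3); print(ticket.hand_in(), readout.read_time_s())"
```

```text
the job is handed in; nothing more can be done
the job is handed in; nothing more can be done
```

Job handed in: all four black eyecups are in the chamber, the push stick lies on its mat, and the retaining bar is seated in the notches about 4 mm off centre; the bystanders were not touched, and the hand-in returned no verdict.

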